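# Release the quick-action vice, take out the finished clevis and stand it by its twin

## Task

The aluminium clevis in the bench vice is finished. Press the vice's red quick-release lever down until it clicks and stays down by itself, slide the front jaw back until it is at least 30 mm further open while the clevis still stands in the vice, then lift the clevis out upwards and set it down, not drop it, standing on its foot on the rubber floor of the steel parts tray beside its twin. Leave the vice open with the lever down, and do not knock over the twin, or the oil can and spray can standing by the vice.

Things in the scene. Friction and masses are not known exactly. Their poses are not given: they have to be found in the camera images.
- bench_vice: black cast bench vice, screw end towards the robot. Origin: in the fixed rear jaw's working face (x 0), mid width (y 0), 90 mm below the bench top; x from front jaw to rear jaw, z up. Jaws: 36 mm thick (x), y -61 to 61, tops at z 262. Front jaw: x -50-q to -14-q mm, q = its joint. A slide between the jaws (50 mm wide, top z 195) moves with the front jaw and carries along what stands on it
- bench_vice_jaw (a joint): opening of the front jaw in m: grows as it slides to the vice's -x (towards the robot), up to 0.11; the gap between the jaws is 14 mm more. Starts at 0.020, clamped on the clevis and locked; with the lever latched down it slides with about 7 N and stays where it is left
- jaw_top (a point): middle of the top face of the front jaw (moves with it). The jaw can be pinched across its 36 mm thickness from above near either end, y 40 to 56 or -56 to -40, beside the clevis; in its middle (y -23 to 23) the lever's bracket is fixed to its front side
- release_lever (a joint): quick-release lever on the front of the front jaw, rad: 0 up, 0.44 pressed down to its stop. About 12 N on the pad overcome spring and catch; once past 0.39 it is latched and, let go, stays near 0.385 by itself
- lever_pad (a point): middle of the top of the lever's red ribbed thumb pad (36 mm along the vice's x, 30 mm wide), 40 mm in front of its pivot; about 9 mm below the tops of the jaws; the pad moves down 16 mm to its stop
- clevis: the finished part, a milled aluminium clevis standing on the vice's slide up to 20 mm off the middle: 34 mm (x, between the jaws) by 56 (y) by 95 high, 0.3 kg. Origin: centre of its underside, z up. Solid to 50 mm, above that two ears, |y| 10 to 28 mm, round tops, bushed cross hole along y at 78 mm. The top 28 mm stand above the jaws. Grip it across the ears (56 mm along y)
- twin: an identical finished clevis, standing upright in the tray; same frame. It must stay upright
- parts_tray: open sheet-steel parts tray with a black rubber mat, fixed: outside 166 mm (x) by 300 mm (y), 30 mm high, walls 3 mm. Origin: centre of its underside. Two bolts lie in it near its long side at x about 56 mm; the rest is free but for the twin, which stands within 50 mm of the middle along y
- tray_floor (a point): centre of the top of the mat in the tray, 5 mm above the bench; axes as the tray's
- bolt_1: hex bolt with nut, 66 x 19 x 20 mm, lying in the tray; origin under its centre
- bolt_3: hex bolt with nut, 53 x 23 x 24 mm, lying in the tray; origin under its centre
- spray_can: blue aerosol can, 53 mm across, 191 mm high, standing on the bench between vice and tray; origin: centre of its underside. It must stay upright
- oil_can: red pump oil can, 69 x 86 mm, 192 mm high with its spout, standing on the bench behind the vice and tray; origin: centre of its underside. It must stay upright
Not all that is in view belongs to the job. Of the things that look like the spray_can, take the one that is farthest to the robot's left at the start.

How it is judged:
By the outcome, as a careful person would: the job done as asked, in the order asked, and still so for the second after the job is handed in, with the robot touching nothing.
It also fails if it takes over 67 s, if anything falls off the work surface, if the arm or the gripper's body presses on something with over 40 N, if the wrist force passes 120 N, or if a joint passes its speed limit or range.

## Robot

A 7-joint arm with a two-finger parallel gripper is mounted at the origin on a cart in front of the work surface, level with it; the furniture and walls round the work are solid. World frame = base frame: x ahead of the robot, y to its left, z up, the work surface at z = 0. Lengths are in mm, angles in rad, forces in N, time in s.
With the tool pointing down it reaches from about 400 to 850 mm from the base axis. Payload 4.4 kg.
Tool frame: the origin (TCP) lies at the very end of the fingers, on their centre line; the grasp point (between the pads) lies 19 mm behind it; z points along the fingers, y is the line along which they close (so a half turn about z gives the same grasp; the last joint's range is limited). The gripper opens to 94 mm and grips with 3 to 60 N. Pads are 16 mm wide; open, the fingers measure 119 mm over their backs; the gripper's body (75 mm by 177 mm) begins 78 mm behind the grasp point.
Start: joints at [-1.241, 0.628, 0.038, 1.517, -0.027, 0.996, -0.02], TCP at [250.582, 599.772, 205.478] pointing down, gripper open.
Joint ranges: [-3.06, 3.06], [-0.37, 2.12], [-1.25, 1.32], [0.18, 2.47], [-1.1, 4.24], [0.23, 1.98], [-2.94, 2.94]. Speed limits (rad/s): [2.57, 2.57, 3.14, 3.14, 3.14, 3.14, 3.14].

## Interface

Orientations are given as a 3x3 rotation matrix whose columns are the frame's x, y, z axes.
In Python, from station import robot gives the robot as it stands.
- The arm moves only by the shell command python3 -m inch 'ROWS'. ROWS is JSON, one flat list of numbers, 7 for each row, row after row: the closure, from 0 (fully open) to 1 (shut), then the shift along the tool's x, y, z each as a share of 0.15 m, from -1 to 1, then the turn, a rotation vector about the tool's x, y, z each as a share of 30 degrees, from -1 to 1. In form: [fingers, dx, dy, dz, rx, ry, rz, fingers, dx, dy, dz, rx, ry, rz, ...]. A call has 1 to 20 rows; each row is the pose to reach, as a shift and turn from the pose commanded when the call began, along the tool's axes at that moment; what a row does not reach only later rows make up. A row lasts 1/8 s, in which the tool goes at most 62.5 mm and 10.7 degrees, less where a joint would pass 70% of its speed; a pose out of reach is approached as far as the arm can. A call with a number of a shift or a turn outside -1 to 1 is refused whole. A call with a gripper value outside its range is refused whole. The fingers move at their own pace and stop on an object; the grip force is fixed at half the most. Time passes only in rows, so rows that repeat a pose let the fingers close. It gives the time, the measured TCP pose, the force, the opening and the grip force at its end, in the units of the state.
- robot.get_obs(): the state, without advancing time (a new reading comes with each control period).
- robot.camera(name): name is "scene" or "side" or "wrist"; returns a dict with "frame" (384x512x3 uint8, red, green, blue), "fx", "fy", "cx", "cy" (pixels), "R" (3x3) and "t" (3): a world point X has camera coordinates R X + t. Camera axes: x right, y down, z forward; pixel columns grow to the right and rows downward; lengths in mm; the calibration is good to about 2 mm. A picture is of the moment at which its call begins. There is no depth.
- robot.sign_off(): hands the job in; it is judged then, once.
Trained networks look in the newest picture that a camera, given by its name, has taken for a name from the list of things; names that differ only in an ending like _2 or _b are one class to them, and where a whole thing is asked for, a point or a joint stands for the part that bears it (a point fixed in the world has none). Each returns a list of dicts, best first, with "score" (0 to 1); they miss things now and then, are a little off and sometimes report something else, mostly with a low value. They report only what shows in the picture. A call takes as long as a camera call. They do not tell look-alikes from the thing itself.
- robot.spot_in(label, camera): "xyz" ([x, y, z] in mm, in world coordinates, good to about 4 mm: the middle of the surface that is visible of it).
- robot.silhouettes(label, camera): "pixels" (384x512 bool, what is visible of it).
The state is a dict: "time": time; "q": joint angles; "qd": joint speeds; "effort": joint torques, N m; "tool_pos": TCP position; "ee_rot": TCP orientation; "force": force on the tool from outside, world axes, zero at the start; "moment": the same for the moment, N m; "finger_gap": finger opening in mm; "gripper_force": force on a finger pad.
Only numpy, scipy, OpenCV 4.12 (cv2) and the standard library are available. Lean on these libraries where they do the work, as an engineer would, in place of code of your own. Each camera call takes 0.05 s, during which the arm holds its last target. There are 200 camera calls.

## Working session

There is one attempt and no reset: what is moved stays moved. The work goes in short steps, Python scripts to look and compute and a shell command to move; the robot and the scene stay as the last step left them, time stands still between calls to the robot, and variables do not carry over. Pictures are saved under pics/ and viewed, at most 10 in all, crops included, and the job is handed in when it is done.

```bash
mkdir -p pics
cat > h.py <<'E'
from station import robot
import numpy as np, cv2
def look(names,cams=("scene","side","wrist"),save=None):
    out={}
    for c in cams:
        d=robot.camera(c); out[c]=d
        if save: cv2.imwrite(f"pics/{save}_{c}.png",d["frame"][:,:,::-1])
        for n in names:
            for r in robot.spot_in(n,c)[:3]:
                if r["score"]>.3:
                    p=np.array(r["xyz"]); x=d["R"]@p+d["t"]
                    print(c,n,round(r["score"],2),p.round(0).tolist(),"px",round(d["fx"]*x[0]/x[2]+d["cx"]),round(d["fy"]*x[1]/x[2]+d["cy"]))
    return out
def tri(pts,cams):  # pixels in several camera dicts -> world
    A=[];b=[]
    for (u,v),d in zip(pts,cams):
        R,t=np.array(d["R"]),np.array(d["t"])
        for a,row in(((u-d["cx"])/d["fx"],0),((v-d["cy"])/d["fy"],1)):
            A.append(R[row]-a*R[2]); b.append(a*t[2]-t[row])
    return np.linalg.lstsq(np.array(A),np.array(b),rcond=None)[0]
def proj(p,d):
    x=d["R"]@np.array(p)+d["t"]; return [d["fx"]*x[0]/x[2]+d["cx"],d["fy"]*x[1]/x[2]+d["cy"]]
def state():
    o=robot.get_obs(); print(o["time"],np.round(o["tool_pos"],1),"\n",np.round(o["ee_rot"],3),o["finger_gap"],np.round(o["q"],2),np.round(o["force"],1))
E
python3 - <<'E'
from h import *
state()
o=look(["bench_vice","jaw_top","lever_pad","clevis","parts_tray","tray_floor","bolt_1","spray_can","oil_can"],save="a")
im=np.hstack([o["scene"]["frame"],o["side"]["frame"]]);
for c in o: print(c,(-o[c]["R"].T@o[c]["t"]).round(), o[c]["R"][2].round(2))
E
```

```text
0.0 [250.3 599.2 204.6] 
 [[-0.923  0.386 -0.001]
 [ 0.386  0.923 -0.002]
 [-0.    -0.002 -1.   ]] 93.84891104829796 [-1.24  0.63  0.04  1.52 -0.03  1.   -0.02] [ 0.  -0.4 -0.2]
scene bench_vice 0.63 [479.0, -343.0, 129.0] px 292 232
scene jaw_top 0.88 [381.0, -307.0, 130.0] px 256 238
scene jaw_top 0.46 [480.0, -346.0, 128.0] px 293 233
scene lever_pad 0.46 [347.0, -296.0, 161.0] px 243 234
scene clevis 0.53 [447.0, -309.0, 188.0] px 277 215
scene parts_tray 0.86 [514.0, 148.0, 6.0] px 219 157
scene parts_tray 0.71 [445.0, -311.0, 190.0] px 277 216
scene tray_floor 0.59 [511.0, 141.0, 6.0] px 219 159
scene bolt_1 0.71 [450.0, -311.0, 189.0] px 278 215
scene bolt_1 0.56 [566.0, 199.0, 22.0] px 224 141
scene bolt_1 0.38 [558.0, 55.0, 22.0] px 242 165
scene spray_can 0.75 [528.0, -525.0, 122.0] px 347 273
scene spray_can 0.7 [503.0, -157.0, 124.0] px 263 189
scene oil_can 0.78 [634.0, -148.0, 57.0] px 294 185
side bench_vice 0.8 [486.0, -288.0, 114.0] px 269 163
side jaw_top 0.8 [383.0, -274.0, 111.0] px 302 169
side lever_pad 0.67 [349.0, -293.0, 162.0] px 315 152
side clevis 0.69 [447.0, -273.0, 174.0] px 282 150
side parts_tray 0.63 [516.0, 187.0, 7.0] px 226 315
side tray_floor 0.96 [518.0, 188.0, 1.0] px 225 317
side bolt_1 0.46 [564.0, 208.0, 23.0] px 202 316
side bolt_1 0.44 [564.0, 64.0, 22.0] px 219 267
side spray_can 0.89 [544.0, -494.0, 139.0] px 262 122
side spray_can 0.81 [515.0, -122.0, 107.0] px 250 197
side spray_can 0.34 [565.0, 63.0, 21.0] px 218 267
side oil_can 0.92 [641.0, -116.0, 55.0] px 208 208
wrist parts_tray 0.9 [459.0, 299.0, 8.0] px 139 354
wrist tray_floor 0.61 [464.0, 300.0, 14.0] px 140 359
scene [ -29. -916. 1125.] [ 0.38  0.56 -0.73]
side [351. 636. 762.] [ 0.15 -0.75 -0.65]
wrist [180. 629. 385.] [ 0.25 -0.1  -0.96]
```

Run:
```python
import cv2
a=cv2.imread("pics/a_scene.png")[110:310,180:380];b=cv2.imread("pics/a_side.png")[110:350,150:350]
cv2.imwrite("pics/a1.png",cv2.resize(a,(600,600),interpolation=cv2.INTER_CUBIC)); cv2.imwrite("pics/a2.png",cv2.resize(b,(500,600),interpolation=cv2.INTER_CUBIC))
```

```text
(no output)
```

View pics/a1.png

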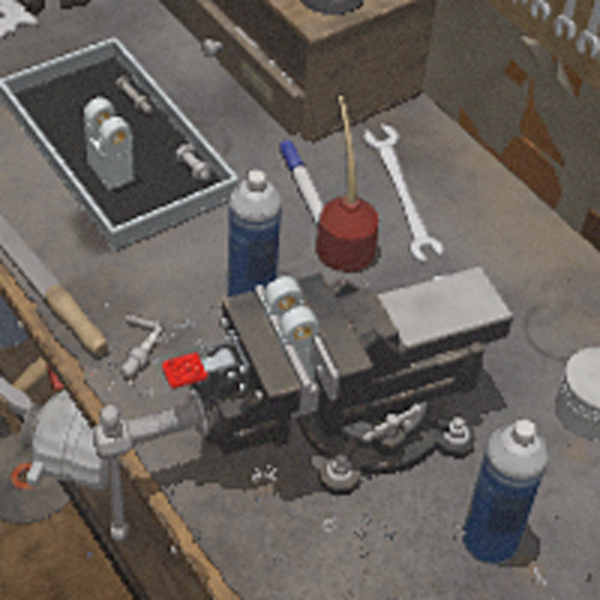

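View pics/a2.png

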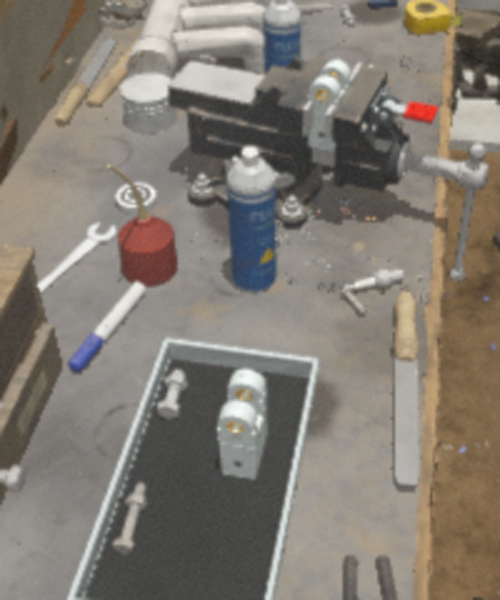

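The scene shows the vice at about px (275,225), the red pad at (243,234), the tray with the twin at (217,157), and the blue can next to the tray at (263,189); the side view agrees with this. The second can, at y≈-510, is a look-alike. I'll move the wrist camera to the vice.

```bash
cat >> h.py <<'E'
from scipy.spatial.transform import Rotation as Ro
def plan(*wps):  # waypoints x,y,z,yaw(deg of tool y); prints shares, each leg from the previous one
    o=robot.get_obs(); p=np.array(o["tool_pos"]); R=np.array(o["ee_rot"])
    for w in wps:
        a=np.radians(w[3]); y=np.array([np.cos(a),np.sin(a),0]); z=np.array([0,0,-1.]); Rn=np.c_[np.cross(y,z),y,z]
        print((R.T@(np.array(w[:3])-p)/150).round(3),(np.degrees(Ro.from_matrix(R.T@Rn).as_rotvec())/30).round(3)); p,R=np.array(w[:3],float),Rn
E
python3 -c "
from h import *
plan((350,500,300,50),(440,350,320,30),(480,180,320,15),(480,10,320,0),(440,-140,320,0),(400,-270,320,0))"
```

```text
[-0.868 -0.358 -0.63 ] [-0.    -0.     0.577]
[-1.102 -0.38  -0.133] [0.    0.    0.667]
[-1.115 -0.336  0.   ] [0.  0.  0.5]
[-1.095 -0.293  0.   ] [0.  0.  0.5]
[-1.    -0.267  0.   ] [0. 0. 0.]
[-0.867 -0.267  0.   ] [0. 0. 0.]
```

```bash
python3 -m inch '[0,-0.87,-0.36,-0.63,0,0,0.58,0,-0.87,-0.36,-0.63,0,0,0.58,0,-0.87,-0.36,-0.63,0,0,0.58,0,-0.87,-0.36,-0.63,0,0,0.58]' && python3 -m inch '[0,-1,-0.38,-0.13,0,0,0.67,0,-1,-0.38,-0.13,0,0,0.67,0,-1,-0.38,-0.13,0,0,0.67]'; python3 -m inch '[0,-1,-0.34,0,0,0,0.5,0,-1,-0.34,0,0,0,0.5,0,-1,-0.34,0,0,0,0.5]'; python3 -m inch '[0,-1,-0.3,0,0,0,0.5,0,-1,-0.3,0,0,0,0.5,0,-1,-0.3,0,0,0,0.5]'; python3 -c "
from h import *
look(['clevis','tray_floor','bolt_1'],cams=('wrist',))
state()
plan((440,-140,320,0),(400,-270,320,0))"
```

```text
time: 2.0
tool_pos: [354.4, 497.7, 302.7]
ee_rot: [[-0.761, 0.649, 0.004], [0.649, 0.761, 0.003], [-0.002, 0.005, -1.0]]
force: [0.0, 0.4, -0.2]
finger_gap: 94.2
gripper_force: 0.0
time: 2.38
tool_pos: [428.9, 357.4, 319.2]
ee_rot: [[-0.495, 0.869, -0.0], [0.869, 0.495, -0.001], [-0.001, -0.001, -1.0]]
force: [-0.9, 0.5, 0.5]
finger_gap: 94.0
gripper_force: 0.0
time: 2.75
tool_pos: [458.3, 201.6, 319.0]
ee_rot: [[-0.253, 0.967, -0.001], [0.967, 0.253, -0.001], [-0.001, -0.001, -1.0]]
force: [0.3, 0.6, -0.2]
finger_gap: 94.0
gripper_force: 0.0
time: 3.12
tool_pos: [452.7, 45.4, 319.1]
ee_rot: [[0.006, 1.0, -0.001], [1.0, -0.006, -0.0], [-0.0, -0.001, -1.0]]
force: [-0.2, 0.2, -0.3]
finger_gap: 94.3
gripper_force: 0.0
wrist clevis 0.67 [457.0, -275.0, 109.0] px 257 354
wrist clevis 0.6 [663.0, -110.0, 50.0] px 370 253
wrist clevis 0.38 [442.0, -277.0, 93.0] px 249 348
wrist tray_floor 0.76 [515.0, 175.0, 4.0] px 290 89
wrist bolt_1 0.82 [566.0, 56.0, 23.0] px 318 161
wrist bolt_1 0.75 [568.0, 206.0, 20.0] px 324 68
3.325 [453.3  48.8 319.1] 
 [[ 0.002  1.    -0.001]
 [ 1.    -0.002  0.001]
 [ 0.001 -0.001 -1.   ]] 94.21071850718708 [-0.55  0.24  0.49  1.87 -0.13  1.06 -0.02] [-0.3  0.6 -0.2]
[-1.259 -0.086 -0.007] [-0.001 -0.002 -0.004]
[-0.867 -0.267  0.   ] [0. 0. 0.]
```

```bash
python3 -m inch '[0,-1,-0.13,0,0,0,0,0,-1,-0.13,0,0,0,0,0,-1,-0.13,0,0,0,0]'; python3 -m inch '[0,-1,-0.2,0,0,0,0,0,-1,-0.2,0,0,0,0,0,-1,-0.2,0,0,0,0,0,-1,-0.2,0,0,0,0]'; python3 -c "
from h import *
look(['clevis','lever_pad','jaw_top','spray_can'],cams=('wrist',),save='b')
state()
a=cv2.imread('pics/b_wrist.png');cv2.imwrite('pics/b1.png',cv2.resize(a,(800,600)))"
```

```text
time: 3.7
tool_pos: [433.4, -103.5, 319.3]
ee_rot: [[0.004, 1.0, -0.0], [1.0, -0.004, -0.0], [-0.0, -0.0, -1.0]]
force: [1.1, 1.0, -0.4]
finger_gap: 93.7
gripper_force: 0.0
time: 4.2
tool_pos: [403.6, -252.6, 319.0]
ee_rot: [[0.004, 1.0, -0.001], [1.0, -0.004, -0.0], [-0.0, -0.001, -1.0]]
force: [-0.2, 1.4, -0.2]
finger_gap: 93.9
gripper_force: 0.0
wrist clevis 0.94 [449.0, -293.0, 190.0] px 291 222
wrist lever_pad 0.4 [640.0, -137.0, 61.0] px 409 95
wrist jaw_top 0.94 [392.0, -291.0, 161.0] px 244 213
wrist spray_can 0.9 [502.0, -148.0, 162.0] px 337 97
wrist spray_can 0.73 [538.0, -498.0, 155.0] px 342 339
4.45 [ 404.  -250.3  319.2] 
 [[-0.001  1.    -0.   ]
 [ 1.     0.001  0.001]
 [ 0.001 -0.    -1.   ]] 93.7717924001991 [ 0.02  0.29  0.63  1.83 -0.19  1.08  0.72] [-0.2  0.5 -0.4]
```

View pics/b1.png

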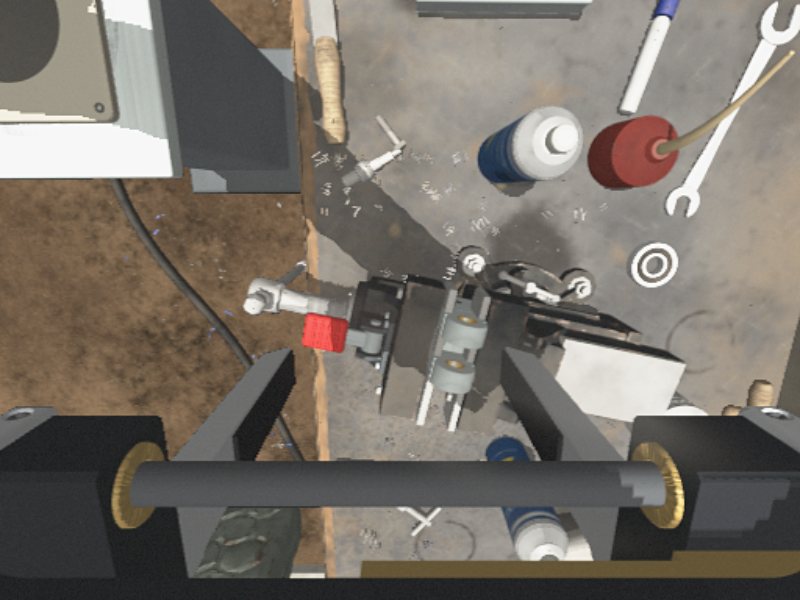

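Wrist view, in picture pixels: red pad at (325,333), front jaw top from (408,280) to (382,412), clevis ears at (466,330) and (454,372). The vice is yawed by about -10°. I'll zoom in to get the corners.

Run:
```python
import cv2
a=cv2.imread('pics/b_wrist.png')[165:285,185:345];cv2.imwrite('pics/b2.png',cv2.resize(a,(800,600),interpolation=cv2.INTER_CUBIC))
```

```text
(no output)
```

View pics/b2.png

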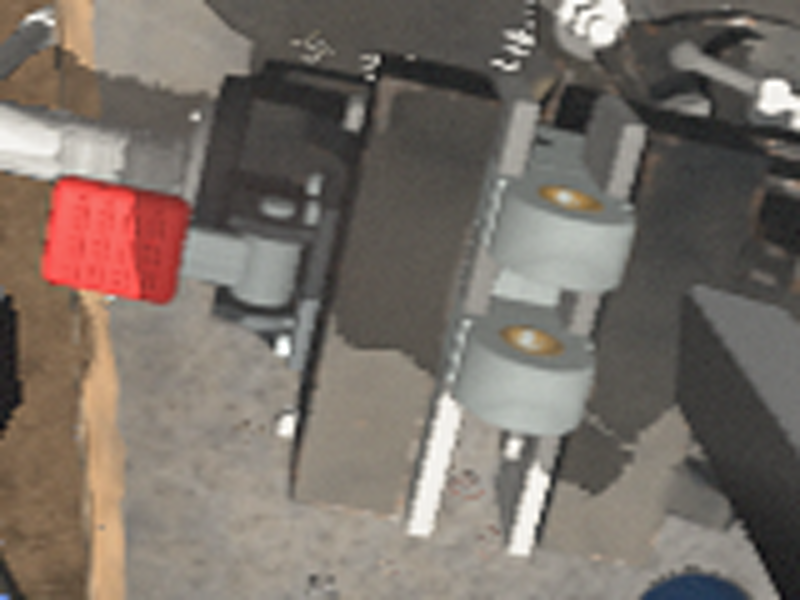

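```bash
cat >> h.py <<'E'
def back(u,v,d,z):
    R,t=np.array(d["R"]),np.array(d["t"]); c=-R.T@t; r=R.T@np.array([(u-d["cx"])/d["fx"],(v-d["cy"])/d["fy"],1]); return c+r*(z-c[2])/r[2]
E
python3 - <<'E'
from h import *
d=robot.camera("wrist"); s=robot.camera("scene"); e=robot.camera("side")
f=lambda u,v:(185+u/5,165+v/5)
for n,u,v,z in [("A",378,78,172),("B",503,100,172),("B2",535,103,172),("C",435,535,172),("D",293,497,172),("rearP+",625,95,172),("rearF-",512,553,172),("pad",95,240,163),("ear+top",548,215,198),("ear-top",515,365,198)]:
    print(n,back(*f(u,v),d,z).round(1))
# two/three-view triangulation of the pad and clevis mask centres
for n in ["lever_pad","clevis"]:
    P=[];C=[]
    for c,dd in (("wrist",d),("scene",s),("side",e)):
        for m in robot.silhouettes(n,c)[:3]:
            ys,xs=np.nonzero(m["pixels"]); print(n,c,round(m["score"],2),xs.mean().round(1),ys.mean().round(1),len(xs),xs.min(),xs.max(),ys.min(),ys.max())
# pad by red colour
P=[];C=[]
for c,dd,b in (("wrist",d,(190,190,230,235)),("scene",s,(225,220,260,250)),("side",e,(300,140,335,165))):
    im=dd["frame"].astype(int)[b[1]:b[3],b[0]:b[2]]; ys,xs=np.nonzero((im[...,0]>150)&(im[...,1]<90)&(im[...,2]<90))
    print(c,len(xs)); P.append((xs.mean()+b[0],ys.mean()+b[1])); C.append(dd); print(P[-1])
p=tri(P,C); print("pad",p.round(1),[np.round(np.array(proj(p,k))-q,1) for k,q in zip(C,P)])
E
```

```text
A [ 413.  -242.9  172. ]
B [ 443.9 -248.4  172. ]
B2 [ 451.9 -249.2  172. ]
C [ 429.3 -369.2  172. ]
D [ 391.  -357.8  172. ]
rearP+ [ 474.  -247.1  172. ]
rearF- [ 450.4 -374.7  172. ]
pad [ 339.5 -288.1  163. ]
ear+top [ 452.2 -269.9  198. ]
ear-top [ 445.8 -307.8  198. ]
lever_pad wrist 0.71 215.5 216.0 842 193 244 203 227
lever_pad scene 0.73 244.4 231.8 197 234 257 226 238
lever_pad scene 0.34 245.0 165.3 46 240 249 161 169
clevis wrist 0.85 291.7 224.8 1416 273 311 193 253
clevis scene 0.67 276.8 216.3 346 267 285 202 236
clevis side 0.63 280.6 149.0 334 273 290 134 169
clevis side 0.45 202.0 317.7 138 196 207 304 331
wrist 301
(np.float64(209.4717607973422), np.float64(215.19269102990035))
scene 88
(np.float64(239.63636363636363), np.float64(233.42045454545453))
side 70
(np.float64(318.25714285714287), np.float64(154.12857142857143))
pad [ 341.9 -290.5  158.5] [array([-3. , -1.6]), array([1. , 0.2]), array([-0.6, -0.2])]
```

```bash
python3 -c "
from h import *
plan((341,-289,230,-10.8),(341,-289,175,-10.8))"
```

```text
[-0.246 -0.413  0.597] [ 0.    -0.     0.354]
[0.    0.    0.367] [0. 0. 0.]
```

```bash
python3 -m inch '[1,-0.25,-0.41,0.3,0,0,0.36,1,-0.25,-0.41,0.6,0,0,0.36,1,-0.25,-0.41,0.6,0,0,0.36,1,-0.25,-0.41,0.6,0,0,0.36,1,-0.25,-0.41,0.8,0,0,0.36,1,-0.25,-0.41,0.92,0,0,0.36,1,-0.25,-0.41,0.92,0,0,0.36]'
python3 - <<'E'
from h import *
o=look(['lever_pad'],save='c'); state()
print([np.round(proj(robot.get_obs()["tool_pos"],o[c])) for c in o])
a=o["wrist"]["frame"][150:330,120:360,::-1]; b=o["scene"]["frame"][190:270,210:310,::-1]; c=o["side"]["frame"][120:200,250:350,::-1]
cv2.imwrite("pics/c1.png",np.vstack([cv2.resize(a,(400,300)),np.hstack([cv2.resize(b,(400,300))])]))
x=np.hstack([cv2.resize(b,(400,320),interpolation=2),cv2.resize(c,(400,320),interpolation=2)]); cv2.imwrite("pics/c1.png",np.vstack([x,cv2.resize(a,(373,280))[:, :].copy() if 0 else np.hstack([cv2.resize(a,(373,280)),np.zeros((280,427,3),np.uint8)])]))
E
```

```text
time: 5.78
tool_pos: [343.0, -289.7, 182.2]
ee_rot: [[0.188, 0.982, 0.001], [0.982, -0.188, -0.0], [-0.0, 0.001, -1.0]]
force: [1.6, -0.6, 0.0]
finger_gap: 27.6
gripper_force: 0.0
scene lever_pad 0.48 [346.0, -295.0, 162.0] px 243 233
side lever_pad 0.5 [347.0, -292.0, 162.0] px 316 153
wrist lever_pad 0.79 [353.0, -292.0, 162.0] px 266 222
6.075 [ 342.2 -290.1  182.4] 
 [[ 0.19   0.982  0.002]
 [ 0.982 -0.19  -0.001]
 [-0.001  0.002 -1.   ]] 3.141174022285529 [ 0.21  0.44  0.6   2.09 -0.37  0.71  0.86] [-0.4 -1.   0.3]
[array([241., 228.]), array([318., 147.]), array([252., 233.])]
```

View pics/c1.png

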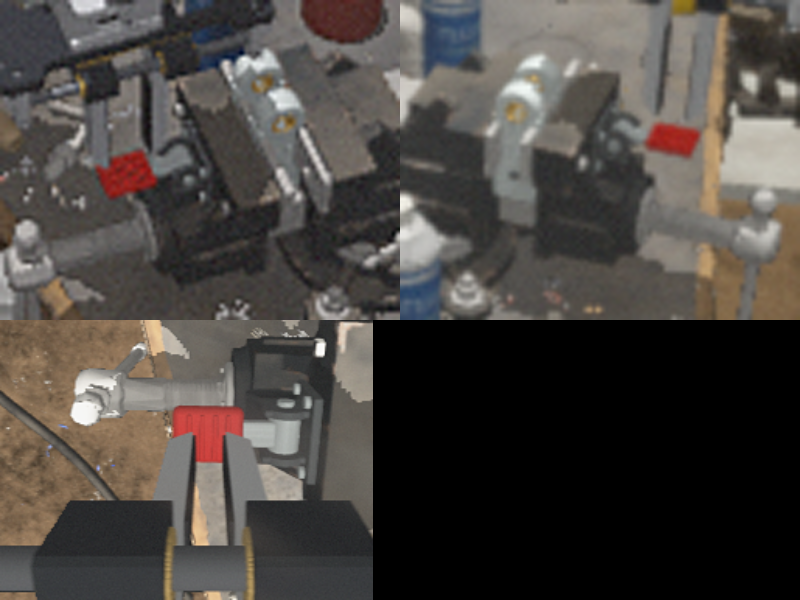

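The fingers are centred over the red pad, at wrist inset px (208,435). Pressing now.

```bash
python3 -m inch '[1,0,0,0.06,0,0,0,1,0,0,0.1,0,0,0,1,0,0,0.14,0,0,0,1,0,0,0.17,0,0,0,1,0,0,0.2,0,0,0,1,0,0,0.22,0,0,0]'; python3 -c "
from h import *
state()"
```

```text
time: 6.82
tool_pos: [340.6, -289.6, 148.2]
ee_rot: [[0.191, 0.982, -0.001], [0.982, -0.191, 0.001], [0.001, -0.001, -1.0]]
force: [-1.5, 0.4, 5.4]
finger_gap: 0.9
gripper_force: 3.0
6.825 [ 340.6 -289.6  148.2] 
 [[ 0.191  0.982 -0.001]
 [ 0.982 -0.191  0.001]
 [ 0.001 -0.001 -1.   ]] 0.8541875570250601 [ 0.26  0.49  0.55  2.13 -0.43  0.63  0.91] [-1.5  0.4  5.4]
```

```bash
python3 -m inch '[1,0,0,0.02,0,0,0,1,0,0,0.02,0,0,0]'|grep -E "tool_pos|force:"; python3 -m inch '[1,0,0,0.015,0,0,0,1,0,0,0.015,0,0,0]'|grep -E "tool_pos|force:"
```

```text
tool_pos: [341.0, -289.7, 145.7]
force: [-2.4, 1.6, 10.3]
gripper_force: 5.2
tool_pos: [341.2, -289.9, 145.0]
force: [-5.0, 4.9, 29.6]
gripper_force: 14.9
```

```bash
python3 -m inch '[1,0,0,-0.15,0,0,0,1,0,0,-0.5,0,0,0,0.4,0,0,-0.6,0,0,0]'|grep -E "tool_pos|force:"; python3 -c "
from h import *
plan((410.7,-351,235,-10.8))"
```

```text
tool_pos: [342.4, -290.9, 235.2]
force: [0.4, 0.1, -0.4]
gripper_force: 0.0
[-0.307  0.523  0.004] [ 0.007  0.003 -0.006]
```

```bash
python3 -m inch '[0.4,-0.31,0.52,0,0,0,0,0.4,-0.31,0.52,0,0,0,0,0.4,-0.31,0.52,0,0,0,0,0.4,-0.31,0.52,0,0,0,0]'|grep -E "tool_pos|gap:"
python3 - <<'E'
from h import *
o=look(['lever_pad','clevis','jaw_top'],save='d'); state()
print([np.round(proj(robot.get_obs()["tool_pos"],o[c])) for c in o])
a=o["wrist"]["frame"][130:330,150:410,::-1]; b=o["scene"]["frame"][200:250,220:300,::-1]
cv2.imwrite("pics/d1.png",np.hstack([cv2.resize(a,(520,400),interpolation=2),np.vstack([cv2.resize(b,(280,175),interpolation=2),np.zeros((225,280,3),np.uint8)])]))
E
```

```text
tool_pos: [407.9, -349.4, 232.5]
finger_gap: 47.3
scene lever_pad 0.67 [346.0, -296.0, 151.0] px 243 236
scene clevis 0.8 [447.0, -312.0, 184.0] px 278 217
scene jaw_top 0.96 [379.0, -313.0, 122.0] px 256 241
scene jaw_top 0.37 [566.0, 198.0, 21.0] px 224 142
side lever_pad 0.51 [347.0, -292.0, 150.0] px 316 156
side clevis 0.56 [451.0, -274.0, 177.0] px 281 149
side jaw_top 0.63 [384.0, -272.0, 111.0] px 302 169
wrist lever_pad 0.78 [354.0, -295.0, 151.0] px 187 158
wrist lever_pad 0.39 [447.0, -300.0, 193.0] px 287 149
wrist clevis 0.93 [448.0, -301.0, 193.0] px 290 150
wrist jaw_top 0.97 [399.0, -295.0, 166.0] px 230 151
wrist jaw_top 0.44 [489.0, -315.0, 163.0] px 332 153
8.8 [ 409.1 -350.2  233.2] 
 [[ 0.19   0.982  0.   ]
 [ 0.982 -0.19   0.   ]
 [ 0.     0.    -1.   ]] 56.17695186475798 [ 0.24  0.5   0.63  1.81 -0.35  0.95  0.83] [ 0.4 -0.4  0.2]
[array([275., 221.]), array([298., 120.]), array([253., 234.])]
```

View pics/d1.png

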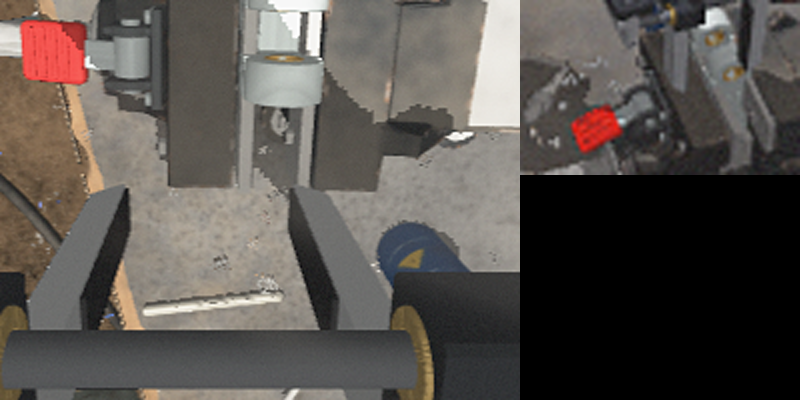

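Run:
```python
from h import *
d=robot.camera("wrist"); X=np.array([.982,-.19,0]);Y=np.array([.19,.982,0]); p=robot.get_obs()["tool_pos"]
for u,v in [(168,187),(240,187),(252,187),(300,190),(313,190),(168,20)]:
    b=back(150+u/2,130+v/2,d,172); print(u,v,b.round(1),(X@(b-p)).round(1),(Y@(b-p)).round(1))
m=robot.silhouettes("clevis","wrist")[0]["pixels"]; ys,xs=np.nonzero(m);print(xs.min(),xs.max(),ys.min(),ys.max())
```

```text
168 187 [ 388.4 -362.2  172. ] -18.1 -15.7
240 187 [ 421.9 -368.7  172. ] 16.0 -15.7
252 187 [ 427.5 -369.8  172. ] 21.7 -15.7
300 190 [ 449.6 -375.6  172. ] 44.6 -17.3
313 190 [ 455.7 -376.8  172. ] 50.7 -17.3
168 20 [ 404.6 -286.3  172. ] -16.6 61.9
270 314 111 183
```

The pad is now at z≈151, down from 162, so the lever is latched. The fingers straddle the jaw end, whose edges are at -18 and +18 mm from the TCP. Descending and pinching.

```bash
python3 -m inch '[0.4,0,0,0.2,0,0,0,0.4,0,0,0.4,0,0,0,0.4,0,0,0.5,0,0,0,0.4,0,0,0.57,0,0,0,1,0,0,0.57,0,0,0,1,0,0,0.57,0,0,0,1,0,0,0.57,0,0,0,1,0,0,0.57,0,0,0]'
```

```text
time: 9.9
tool_pos: [404.7, -349.7, 147.9]
ee_rot: [[0.193, 0.981, -0.006], [0.981, -0.193, 0.003], [0.002, -0.006, -1.0]]
force: [-9.2, 2.2, 3.0]
finger_gap: 36.4
gripper_force: 29.9
```

```bash
python3 -m inch '[1,0,-0.015,0,0,0,0,1,0,-0.03,0,0,0,0,1,0,-0.05,0,0,0,0,1,0,-0.075,0,0,0,0,1,0,-0.1,0,0,0,0,1,0,-0.125,0,0,0,0,1,0,-0.15,0,0,0,0,1,0,-0.175,0,0,0,0,1,0,-0.2,0,0,0,0,1,0,-0.225,0,0,0,0,1,0,-0.25,0,0,0,0,1,0,-0.27,0,0,0,0,1,0,-0.285,0,0,0,0,1,0,-0.295,0,0,0,0,1,0,-0.3,0,0,0,0,1,0,-0.3,0,0,0,0]'
```

```text
time: 11.9
tool_pos: [368.4, -341.9, 148.1]
ee_rot: [[0.189, 0.982, 0.005], [0.982, -0.189, -0.002], [-0.001, 0.005, -1.0]]
force: [6.3, -0.8, -6.0]
finger_gap: 35.9
gripper_force: 30.1
```

```bash
python3 -m inch '[0.4,0,0,0,0,0,0,0.4,0,0,0,0,0,0,0.4,0,0,-0.15,0,0,0,0.3,0,0,-0.5,0,0,0,0.1,0,0,-0.75,0,0,-0.3,0,0.4,0.1,-0.75,0,0,-0.95,0,0.4,0.1,-0.75,0,0,-1]'|grep -E "tool_pos|force:|gap"; python3 -c "
from h import *
plan((422,-284,260,79.2))"
```

```text
tool_pos: [393.6, -281.2, 260.7]
force: [-0.8, -1.0, -0.1]
finger_gap: 91.4
gripper_force: 0.0
[-0.082  0.172  0.005] [ 0.006 -0.    -1.979]
```

```bash
python3 -m inch '[0,-0.08,0.17,0,0,0,-0.36,0,-0.08,0.17,0,0,0,-0.7,0,-0.08,0.17,0,0,0,-1,0,-0.08,0.17,0,0,0,-1]'|grep -E "gap"; python3 -m inch '[0,0,0,0,0,0,-0.36,0,0,0,0,0,0,-0.7,0,0,0,0,0,0,-0.98,0,0,0,0,0,0,-0.98]'|grep -E "tool_pos|gap"
python3 - <<'E'
from h import *
o=look(['lever_pad','clevis','jaw_top'],save='e'); state()
print([np.round(proj(robot.get_obs()["tool_pos"],o[c])) for c in o])
a=o["wrist"]["frame"][80:330,110:410,::-1]; b=o["scene"]["frame"][190:250,220:300,::-1]; c=o["side"]["frame"][120:180,260:340,::-1]
z=lambda i:cv2.resize(i,(280,210),interpolation=2)
cv2.imwrite("pics/e1.png",np.hstack([cv2.resize(a,(504,420),interpolation=2),np.vstack([z(b),z(c)])]))
E
```

```text
finger_gap: 94.0
tool_pos: [418.9, -288.8, 260.4]
finger_gap: 93.9
scene lever_pad 0.61 [308.0, -284.0, 152.0] px 229 239
scene clevis 0.86 [413.0, -309.0, 189.0] px 267 220
scene jaw_top 0.83 [353.0, -305.0, 115.0] px 247 245
side clevis 0.79 [412.0, -263.0, 178.0] px 293 151
side jaw_top 0.76 [352.0, -268.0, 104.0] px 312 173
wrist lever_pad 0.68 [317.0, -290.0, 150.0] px 232 98
wrist clevis 0.56 [412.0, -294.0, 192.0] px 247 198
wrist jaw_top 0.8 [358.0, -290.0, 161.0] px 241 139
14.375 [ 419.1 -288.6  260.2] 
 [[-0.98   0.201 -0.   ]
 [ 0.201  0.98  -0.   ]
 [ 0.    -0.    -1.   ]] 93.90523531333946 [ 0.37  0.37  0.25  1.84 -0.11  0.95  2.03] [-0.6 -0.4  0.4]
[array([265., 197.]), array([293., 121.]), array([254., 233.])]
```

View pics/e1.png

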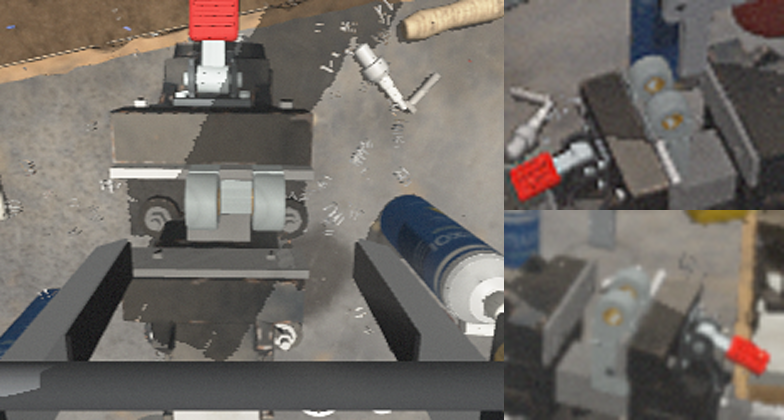

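Run:
```python
from h import *
d=robot.camera("wrist"); X=np.array([.982,-.19,0]);Y=np.array([.19,.982,0]); p=robot.get_obs()["tool_pos"]
for n,u,v,z in [("earL",186,197,192),("earR",287,197,192),("jawfaceL",112,178,172),("jawfaceR",312,178,172),("jawfrontL",112,112,172),("jawfrontR",312,112,172),("clevbody bottom of ear",235,228,183),("rearface",135,250,172),("rearface",308,250,172)]:
    b=back(110+u/1.68,80+v/1.68,d,z); print(n,b.round(1),(X@(b-p)).round(1),(Y@(b-p)).round(1))
# 2-view height/position: ear silhouettes
for c in ("scene","side"):
    robot.camera(c); r=robot.silhouettes("clevis",c)[0]; ys,xs=np.nonzero(r["pixels"]); print(c,xs.min(),xs.max(),ys.min(),ys.max())
for q in [(0,0)]:
    cen=p*np.array([1,1,0])
    dd={c:robot.camera(c) for c in("scene","side")}
    for c in dd:
        P=[proj(cen+X*x+Y*y+np.array([0,0,z]),dd[c]) for x in(-17,17) for y in (-28,28) for z in(188,)]+[proj(cen+Y*y+np.array([0,0,200]),dd[c]) for y in(-28,28)]
        P=np.array(P);print("model",c,P.min(0).round(1),P.max(0).round(1))
```

```text
earL [ 405.7 -318.3  192. ] -7.5 -31.7
earR [ 417.1 -262.4  192. ] -6.9 25.4
jawfaceL [ 390.1 -363.   172. ] -14.4 -78.5
jawfaceR [ 414.3 -244.6  172. ] -13.1 42.3
jawfrontL [ 352.1 -352.1  172. ] -53.7 -75.1
jawfrontR [ 375.4 -238.3  172. ] -52.4 41.1
clevbody bottom of ear [ 432.5 -295.8  183. ] 14.5 -4.5
rearface [ 438.  -361.6  172. ] 32.4 -68.0
rearface [ 459.9 -254.6  172. ] 33.6 41.1
scene 255 272 206 238
side 285 300 138 172
model scene [254.8 204.6] [274.1 224. ]
model side [283.5 135.4] [300.2 149.5]
```

The clevis stands upright against the opened front jaw, with ears at inset px (186–287,197), and the gap behind it is clear. Its centre is about 3 mm to -y of the TCP. Descending to grip.

```bash
python3 -m inch '[0,0,-0.02,0.2,0,0,-0.02,0,0,-0.02,0.4,0,0,-0.02,0,0,-0.02,0.56,0,0,-0.02,0,0,-0.02,0.64,0,0,-0.02,0.2,0,-0.02,0.64,0,0,-0.02,0.4,0,-0.02,0.64,0,0,-0.02,1,0,-0.02,0.64,0,0,-0.02,1,0,-0.02,0.64,0,0,-0.02,1,0,-0.02,0.64,0,0,-0.02,1,0,-0.02,0.64,0,0,-0.02]'
```

```text
time: 15.98
tool_pos: [418.9, -292.0, 164.7]
ee_rot: [[-0.982, 0.191, 0.001], [0.191, 0.982, -0.001], [-0.001, -0.0, -1.0]]
force: [-0.6, -0.2, 3.6]
finger_gap: 55.9
gripper_force: 29.8
```

Gripped: 55.9 mm opening at 30 N. Lifting straight up.

```bash
python3 -m inch '[1,0,0,-0.05,0,0,0,1,0,0,-0.15,0,0,0,1,0,0,-0.3,0,0,0,1,0,0,-0.5,0,0,0,1,0,0,-0.7,0,0,0,1,0,0,-0.85,0,0,0,1,0,0,-0.9,0,0,0,1,0,0,-0.9,0,0,0]'
python3 - <<'E'
from h import *
o=look(['clevis','spray_can','tray_floor','bolt_1'],cams=("scene","side"),save='f')
for c in o:
    for n in ("clevis","parts_tray"):
        for r in robot.silhouettes(n,c)[:3]:
            ys,xs=np.nonzero(r["pixels"]); print(c,n,round(r["score"],2),xs.min(),xs.max(),ys.min(),ys.max(),len(xs))
# tray corners view
a=o["side"]["frame"][230:384,110:310,::-1]
cv2.imwrite("pics/f1.png",cv2.resize(a,(780,600),interpolation=2))
E
```

```text
time: 16.98
tool_pos: [418.0, -291.3, 299.2]
ee_rot: [[-0.982, 0.19, -0.001], [0.19, 0.982, 0.0], [0.001, 0.0, -1.0]]
force: [-1.1, -0.7, -3.5]
finger_gap: 56.3
gripper_force: 29.8
scene clevis 0.65 [402.0, -305.0, 293.0] px 263 195
scene spray_can 0.73 [532.0, -525.0, 122.0] px 348 272
scene tray_floor 0.88 [509.0, 144.0, 7.0] px 218 158
scene bolt_1 0.37 [558.0, 53.0, 22.0] px 243 165
side clevis 0.58 [406.0, -261.0, 286.0] px 298 118
side spray_can 0.9 [513.0, -123.0, 105.0] px 251 198
side spray_can 0.55 [544.0, -493.0, 139.0] px 262 122
side tray_floor 0.84 [515.0, 188.0, 2.0] px 226 317
side bolt_1 0.62 [563.0, 209.0, 18.0] px 203 318
side bolt_1 0.44 [566.0, 64.0, 22.0] px 218 267
scene clevis 0.84 255 274 173 210 492
scene parts_tray 0.76 180 256 124 191 2372
side clevis 0.72 287 304 94 134 520
side parts_tray 0.7 177 275 246 371 7378
```

View pics/f1.png

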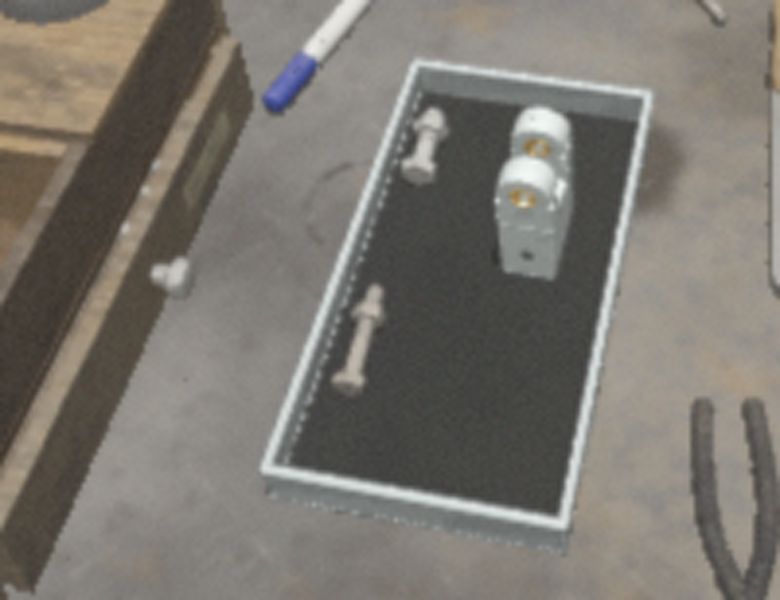

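The tray shows rim corners at (418,63), (650,93), (568,522) and (267,468), with the twin's near foot edge at (505–557,273). The +y half beyond the twin is free.

Run:
```python
from h import *
d=robot.camera("side")
for u,v,z in [(418,63,30),(650,93,30),(568,522,30),(267,468,30),(505,270,5),(557,277,5),(570,215,5),(350,390,5),(375,290,5)]:
    print(u,v,back(110+u/3.9,230+v/3.9,d,z).round(1))
plan((418,-291,310,79),(440,-150,310,79),(460,-10,310,79),(470,120,310,79),(485,190,310,79))
```

```text
418 63 [583.2   1.5  30. ]
650 93 [422.    2.4  30. ]
568 522 [424.8 297.8  30. ]
267 468 [588.7 296.5  30. ]
505 270 [493.7 137.9   5. ]
557 277 [461.  137.5   5. ]
570 215 [461.2  90.7   5. ]
350 390 [565.1 232.    5. ]
375 290 [569.4 165.2   5. ]
[ 0.004  0.003 -0.072] [-0.    -0.     0.001]
[0.035 0.951 0.   ] [0. 0. 0.]
[0.047 0.942 0.   ] [0. 0. 0.]
[0.1   0.863 0.   ] [0. 0. 0.]
[-0.009  0.477  0.   ] [0. 0. 0.]
```

```bash
python3 -m inch '[1,0,0.2,-0.07,0,0,0,1,0.03,0.5,-0.07,0,0,0,1,0.03,0.8,-0.07,0,0,0,1,0.03,1,-0.07,0,0,0]'|grep -E "pos|gap"; python3 -m inch '[1,0,0.3,0,0,0,0,1,0.04,0.6,0,0,0,0,1,0.04,0.9,0,0,0,0,1,0.04,1,0,0,0,0]'|grep -E "pos|gap"; python3 -m inch '[1,0,0.3,0,0,0,0,1,0.05,0.6,0,0,0,-0.2,1,0.08,0.9,0,0,0,-0.36,1,0.08,1,0,0,0,-0.36]'|grep -E "pos|gap";  python3 -c "
from h import *
state()
plan((480,218,310,90),(480,218,66,90))"
```

```text
tool_pos: [443.0, -141.2, 309.9]
finger_gap: 56.0
tool_pos: [465.7, 8.1, 309.8]
finger_gap: 56.0
tool_pos: [482.1, 156.9, 309.6]
finger_gap: 56.3
19.225 [482.1 156.9 309.6] 
 [[-1.    -0.    -0.   ]
 [-0.     1.     0.001]
 [ 0.     0.001 -1.   ]] 56.31934341637113 [-0.37  0.31  0.01  1.76 -0.    1.07  1.2 ] [-0.5 -1.  -3.3]
[ 0.014  0.407 -0.002] [ 0.002 -0.     0.001]
[0.    0.    1.627] [0. 0. 0.]
```

```bash
python3 -m inch '[1,0.01,0.2,0,0,0,0,1,0.01,0.41,0,0,0,0,1,0.01,0.41,0.25,0,0,0,1,0.01,0.41,0.5,0,0,0,1,0.01,0.41,0.75,0,0,0,1,0.01,0.41,0.95,0,0,0,1,0.01,0.41,1,0,0,0,1,0.01,0.41,1,0,0,0]'|grep -E "pos|gap"
python3 - <<'E'
from h import *
state(); p=robot.get_obs()["tool_pos"]
for c in("scene","side"):
    d=robot.camera(c)
    for r in robot.silhouettes("clevis",c)[:3]:
        ys,xs=np.nonzero(r["pixels"]); print(c,round(r["score"],2),xs.min(),xs.max(),ys.min(),ys.max(),len(xs))
    for h in(0,-59.7): print("foot +y edge",[np.round(proj(p+np.array([x,y,h]),d),1).tolist() for x in(-17,17) for y in(-28,28)])
    cv2.imwrite(f"pics/g_{c}.png",d["frame"][:,:,::-1])
a=cv2.imread("pics/g_scene.png")[60:210,150:300];b=cv2.imread("pics/g_side.png")[210:360,150:300]
cv2.imwrite("pics/g1.png",np.hstack([cv2.resize(i,(400,400),interpolation=2) for i in(a,b)]))
E
```

```text
tool_pos: [481.5, 215.2, 160.0]
finger_gap: 55.8
20.225 [481.5 215.2 160. ] 
 [[-1.     0.004  0.   ]
 [ 0.004  1.    -0.001]
 [-0.    -0.001 -1.   ]] 55.84867841500169 [-0.46  0.51 -0.01  1.91  0.01  0.72  1.08] [-0.6  0.1 -2. ]
scene 0.87 191 207 105 134 313
scene 0.35 240 249 159 169 53
scene 0.18 221 228 137 146 16
foot +y edge [[198.8, 123.2], [191.4, 114.5], [207.6, 119.9], [200.0, 111.4]]
foot +y edge [[200.1, 136.5], [192.9, 127.8], [208.6, 133.2], [201.3, 124.7]]
side 0.74 225 247 275 318 462
foot +y edge [[244.9, 277.3], [239.1, 300.7], [228.6, 275.0], [221.9, 298.2]]
foot +y edge [[246.0, 294.7], [240.5, 317.8], [230.5, 292.4], [224.2, 315.3]]
```

View pics/g1.png

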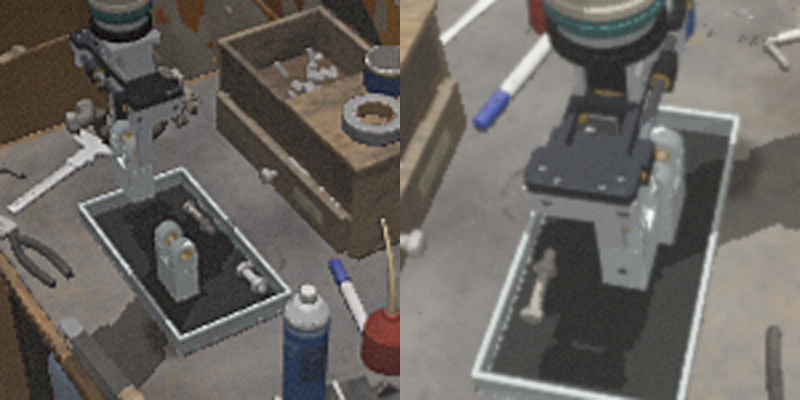

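The clevis hangs upright, with its foot where the model predicts it (side px (242,318)) over free mat, and the twin stands clear. Lowering gently.

```bash
python3 -m inch '[1,0,0,0.15,0,0,0,1,0,0,0.32,0,0,0,1,0,0,0.47,0,0,0,1,0,0,0.55,0,0,0,1,0,0,0.59,0,0,0,1,0,0,0.6,0,0,0,1,0,0,0.6,0,0,0]'|grep -E "pos|force:"; python3 -m inch '[1,0,0,0.01,0,0,0,1,0,0,0.02,0,0,0,1,0,0,0.02,0,0,0]'|grep -E "pos|force:"; python3 -m inch '[1,0,0,0.007,0,0,0,1,0,0,0.013,0,0,0,1,0,0,0.013,0,0,0]'|grep -E "pos|force:"
```

```text
tool_pos: [481.3, 216.2, 70.3]
force: [0.4, -0.2, -2.1]
gripper_force: 29.8
tool_pos: [480.8, 216.0, 66.7]
force: [0.3, -0.0, -3.2]
gripper_force: 29.8
tool_pos: [481.0, 216.0, 65.0]
force: [-1.1, -0.0, 0.1]
gripper_force: 29.8
```

Contact is starting. One more small step.

```bash
python3 -m inch '[1,0,0,0.005,0,0,0,1,0,0,0.005,0,0,0]'|grep -E "pos|force:"
```

```text
tool_pos: [481.1, 216.0, 64.9]
force: [-1.8, -1.7, 6.7]
gripper_force: 29.8
```

Seated at +6.7 N. Opening, then lifting clear.

```bash
python3 -m inch '[0.38,0,0,0,0,0,0,0.35,0,0,0,0,0,0,0.3,0,0,0,0,0,0,0.2,0,0,0,0,0,0,0.15,0,0,0,0,0,0,0.15,0,0,0,0,0,0,0.15,0,0,-0.1,0,0,0,0.15,0,0,-0.3,0,0,0,0.15,0,0,-0.6,0,0,0,0.15,0,0,-1,0,0,0,0.15,0,0,-1,0,0,0,0.15,0,0,-1,0,0,0]'|grep -E "pos|gap"; python3 -m inch '[0.15,0,0.4,-0.4,0,0,0,0.15,0,0.4,-0.4,0,0,0,0.15,0,0.4,-0.4,0,0,0]'|grep pos
python3 - <<'E'
from h import *
o=look(['clevis','spray_can','oil_can','lever_pad'],cams=("scene","side"),save='h')
a=o["scene"]["frame"][90:290,180:380,::-1];b=o["side"]["frame"][110:384,120:340,::-1]
cv2.imwrite("pics/h1.png",np.hstack([cv2.resize(a,(400,500),interpolation=2) if 0 else cv2.resize(a,(400,400),interpolation=2),cv2.resize(b,(321,400),interpolation=2)]))
E
```

```text
tool_pos: [480.5, 215.8, 214.5]
finger_gap: 79.9
tool_pos: [480.5, 277.2, 273.5]
scene clevis 0.68 [469.0, 197.0, 68.0] px 201 141
scene spray_can 0.86 [527.0, -525.0, 122.0] px 347 273
scene spray_can 0.74 [505.0, -158.0, 110.0] px 263 192
scene oil_can 0.59 [638.0, -149.0, 59.0] px 295 185
scene lever_pad 0.6 [311.0, -288.0, 151.0] px 231 240
side clevis 0.61 [468.0, 236.0, 72.0] px 240 322
side clevis 0.55 [565.0, 208.0, 21.0] px 202 317
side spray_can 0.8 [507.0, -122.0, 97.0] px 253 201
side spray_can 0.78 [542.0, -492.0, 138.0] px 262 122
side oil_can 0.52 [354.0, -264.0, 106.0] px 312 173
```

View pics/h1.png

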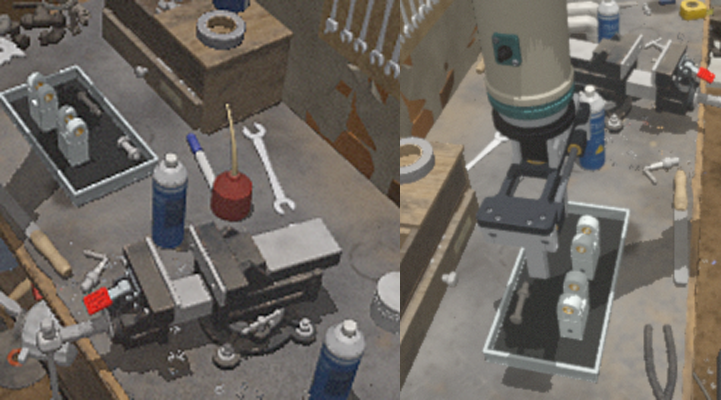

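Both clevises stand upright in the tray, at inset px (40,100) and (72,135). The vice is open with the red lever down, and both cans are upright. Handing in.

```bash
python3 -c "
from station import robot
print(robot.sign_off())"
```

```text
the job is handed in; nothing more can be done
None
```

The job is handed in: the lever is latched down, the jaw is about 37 mm further open, and the clevis stands on the tray's mat beside its upright twin; the oil can and spray can are still standing.

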